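Set the bench punch turret to the slot die

TASK

The bench punch for the copper sheet has a turret that clicks round from one die to the next. With the fingertips, push the upright tab on the turret's rim gently round until it clicks into place pointing at the slot mark (the long narrow one with round ends, among the round, square and cross marks), then take the hand clear. Only push the tab: do not pinch it, and leave the loose things lying around the punch where they are.

Things in the scene. Friction and masses are not known exactly. Their poses are not given: they have to be found in the camera images.
- hub (a point): Turret axis (vertical) at the disc's top, 46 mm above the bench. Disc: aluminium, 150 mm across; its steel hub rises 12 mm more. Grey base plate under it, 330 x 270 x 20 mm, bolted down. Axes are the punch's: +x (away from the robot, yawed up to 0.35 rad) to the marks' side; on the -x side the punch head, a grey block 90 mm wide, 99 mm high, 40 to 113 mm from the axis.
- tab (a point): Middle of the upright dark steel tab on the turret's rim, 90 mm from the axis, 63 mm above the bench. Tab: 14 mm thick between the sides that are pushed, 22 mm along the radius, from 46 to 80 mm above the bench, on a 24 mm wide arm (top at 46 mm) reaching 103 mm from the axis. x axis: outwards along the radius; y axis: the way the tab moves when turned anticlockwise.
- turret (a joint): Turret angle, rad, positive anticlockwise from above, stops at -1.3 and 1.3; 0: tab along the punch's +x, where it springs to at the start. It clicks at -1.2, -0.6, 0, 0.6, 1.2; a mark stands at each but 0. About 2 to 5 N on the tab moves it out of a click, from which it springs back; past halfway (0.3 rad on) the tab runs ahead by itself into the next click and stays.
- mark_slot: Dark steel mark, a slot shape 42 x 12 mm with round ends, long along the punch's x axis, 6 mm thick, lying fixed on the grey base plate of the punch (its top 26 mm above the bench), its centre 135 mm from the turret axis. Origin: centre of its underside. The four marks swap places from run to run.
- mark_round: Dark steel mark, a disc 36 mm across, 6 mm thick, lying fixed on the grey base plate of the punch (its top 26 mm above the bench), its centre 135 mm from the turret axis. Origin: centre of its underside. The four marks swap places from run to run.
- mark_square: Dark steel mark, a 32 mm square, 6 mm thick, lying fixed on the grey base plate of the punch (its top 26 mm above the bench), its centre 135 mm from the turret axis. Origin: centre of its underside. The four marks swap places from run to run.
- mark_cross: Dark steel mark, a cross 40 mm across with arms 11 mm wide, 6 mm thick, lying fixed on the grey base plate of the punch (its top 26 mm above the bench), its centre 135 mm from the turret axis. Origin: centre of its underside. The four marks swap places from run to run.
- die_plate: Bystander: loose dark steel plate, 100 x 160 x 20 mm with drilled holes, flat on the bench to the left of the punch. Origin: centre of its underside.
- flux_jar: Bystander: loose closed white jar, 52 mm across and 70 mm high, standing to the right of the punch. Origin: centre of its underside.
- copper_ring: Bystander: loose copper ring, 50 mm across and 25 mm high, on the bench just beyond the marks. Origin: centre of its underside.
- mallet: Bystander: loose mallet with a rubber head and wooden handle lying on the bench to the right of the punch, handle towards the robot. Origin: under its middle, on the bench.

How it is judged (in metres and radians):
At the end, for the whole second after the job is handed in: The tab points at the slot mark: the mark's centre lies within 13 mm of the tab's centre line (about 0.1 rad of turret angle), and the turret is at rest (y of mark_slot in the frame of tab between -0.013 and 0.013 m and x of mark_slot in the frame of tab above 0.02 m and velocity of joint turret between -0.05 and 0.05 rad/s); the robot touches nothing.
It fails at once if a loose thing (drilled plate, jar, copper ring or mallet) is lifted or shifted by more than 15 mm (distance of any of die_plate, flux_jar, copper_ring, mallet from where it was at the start of the episode above 0.015 m).
It fails at once if the tab is rammed or squeezed hard, with more than 25 N (contact force between the fingers and turret above 25 N).
It fails at once if the tab is pinched: gripped on both of its sides at once (contact force between the fingers and turret_c3 above 2 N and contact force between the fingers and turret_c4 above 2 N).
It also fails if it takes over 42 s, if anything falls off the work surface, if the arm or the gripper's body presses on something with over 40 N, if the wrist force passes 120 N, or if a joint passes its speed limit or range.

ROBOT

A 6-joint arm with a two-finger parallel gripper is mounted at the origin on the work surface. World frame = base frame: x ahead of the robot, y to its left, z up, the work surface at z = 0. Lengths are in m, angles in degrees, forces in N, time in s.
With the tool pointing down it reaches from about 0.375 to 0.9 m from the base axis. Payload 3.1 kg.
Tool frame: the origin (TCP) lies midway between the tips of the shut fingers; the grasp point (between the pads) lies manip.hold_point_z behind it (manip.hold_point_z is the distance from the TCP to the grasp point, in m); z points along the fingers, y is the line along which they close (so a half turn about z gives the same grasp; the last joint's range is limited). The gripper opens to 87 mm and grips with 3 to 60 N. Pads are 19 mm wide; open, the fingers measure 117 mm over their backs; the gripper's body (75 mm by 190 mm) begins 51 mm behind the grasp point.
Start: joints at [55.663, 30.224, 82.088, -0, 67.689, -10.227], TCP at [0.255, 0.57, 0.223] pointing down, gripper open.
Joint ranges: [-176.69, 176.69], [-43.24, 126.21], [12.49, 139.97], [-82, 262], [0, 151.66], [-163.58, 163.58]. Speed limits (degrees/s): [159.86, 159.86, 180, 180, 180, 180].

INTERFACE

Orientations are given as [roll, pitch, yaw] about the fixed x, y, z axes, in that order (R = Rz(yaw) Ry(pitch) Rx(roll)).
In Python, from cell import telemetry, eyes, manip gives the robot as it stands. The module is installed in compiled form; this text tells all that it offers.
- The arm moves only by the shell command python3 -m inch 'ROWS'. ROWS is JSON, a list of rows, each an object of numbers: "fingers": the finger opening in m, from 0 to 0.087; "dx", "dy", "dz": the shift along the tool's x, y, z in m; "wx", "wy", "wz": the turn, a rotation vector about the tool's x, y, z in degrees. A call has 1 to 20 rows; each row is the pose to reach, as a shift and turn from the pose commanded when the call began, along the tool's axes at that moment; what a row does not reach only later rows make up. A row lasts 1/8 s, in which the tool goes at most 62.5 mm and 10.7 degrees, less where a joint would pass 70% of its speed; a pose out of reach is approached as far as the arm can. A call with a gripper value outside its range is refused whole. The fingers move at their own pace and stop on an object; the grip force is fixed at half the most. Time passes only in rows, so rows that repeat a pose let the fingers close. It gives the time, the measured TCP pose, the force, the opening and the grip force at its end, in the units of the state.
- telemetry.sense(): the state, without advancing time (a new reading comes with each control period).
- eyes.camera(name): name is "side" or "top"; returns the picture (420x560x3 uint8, red, green, blue); there is no depth.
- eyes.camera_model(name): a dict with "fx", "fy", "cx", "cy" (pixels), "k1" (the pictures are not rectified: a ray, as slopes to the right and down, at radius r is drawn at 1 + k1 r^2 times it, then the intrinsics apply), "camera_from_world" (4x4, takes a point from world to camera coordinates). Camera axes: x right, y up, looking along -z (the intrinsics and any distortion apply to the point x, -y, -z); pixel columns grow to the right and rows downward; lengths in m; the calibration is good to about 2 mm. A picture is of the moment at which its call begins. camera_model takes no time and is no camera call.
- manip.hand_in(): hands the job in; it is judged then, once.
The state is a dict: "time_s": time; "q": joint angles; "joint_vel": joint speeds; "tau": joint torques, N m; "tool_pos": TCP position; "tool_rot": TCP orientation; "contact_force": force on the tool from outside, world axes, zero at the start; "ft_torque": the same for the moment, N m; "finger_gap": finger opening in m; "grasp_force": force on a finger pad.
Only numpy, scipy, OpenCV 4.12 (cv2) and the standard library are available. Lean on these libraries where they do the work, as an engineer would, in place of code of your own. Each camera call takes 0.05 s, during which the arm holds its last target. There are 200 camera calls.

## Working session

There is one attempt and no reset: what is moved stays moved. The work goes in short steps, Python scripts to look and compute and a shell command to move; the robot and the scene stay as the last step left them, time stands still between calls to the robot, and variables do not carry over. Pictures are saved under pics/ and viewed, at most 10 in all, crops included, and the job is handed in when it is done.

```bash
mkdir -p pics
cat > h.py <<'E'
import numpy as np, cv2
from cell import telemetry, eyes, manip
def ray(name,u,v):
    m=eyes.camera_model(name); d=np.array([(u-m["cx"])/m["fx"],(v-m["cy"])/m["fy"]]); s=d.copy()
    for _ in range(20): s=d/(1+m["k1"]*(s@s))
    T=np.array(m["camera_from_world"]); R=T[:3,:3]
    return -R.T@T[:3,3], R.T@np.array([s[0],-s[1],-1.])
def on(name,u,v,z):
    o,d=ray(name,u,v); return o+d*(z-o[2])/d[2]
def proj(name,p):
    m=eyes.camera_model(name); c=np.array(m["camera_from_world"])@np.append(p,1)
    s=np.array([c[0],-c[1]])/-c[2]; s=s*(1+m["k1"]*(s@s)); return s*[m["fx"],m["fy"]]+[m["cx"],m["cy"]]
E
python3 - <<'E'
from h import *
for n in("top","side"):
    cv2.imwrite(f"pics/{n}0.png",eyes.camera(n)[:,:,::-1])
s=telemetry.sense();print(s["tool_pos"],s["tool_rot"],s["time_s"],manip.hold_point_z)
E
```

```text
[0.25490723 0.56992536 0.22167053] [-1.79888412e+02 -1.84088735e-02  1.55890229e+02] 0.1 0.0187
```

View pics/top0.png

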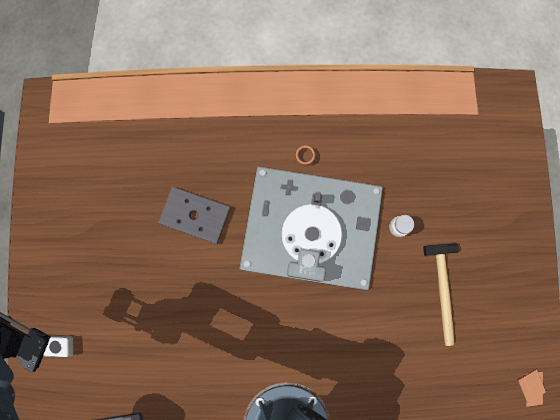

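View pics/side0.png

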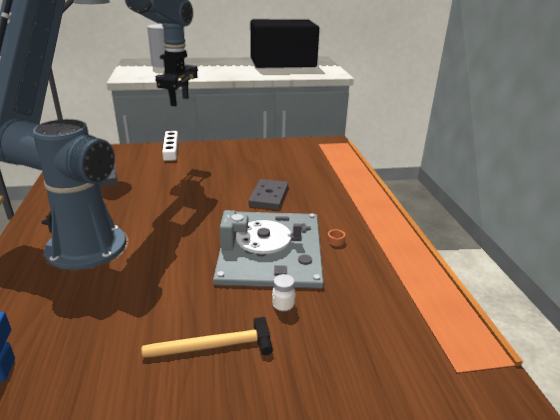

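The top view shows the turret disc near (312,234) and the tab near (318,198). The marks are the slot (265,208), cross (289,187), round (348,197) and square (363,223). The slot is outermost on the left, so it should be the +1.2 click; I'll measure to confirm.

```bash
cat > m.py <<'E'
from h import *
im=cv2.imread("pics/top0.png"); g=cv2.cvtColor(im,cv2.COLOR_BGR2GRAY)
P={}
for k,(u,v) in dict(slot=(265,208),cross=(289,187),round=(348,197),square=(363,223)).items():
    r=11; w=g[v-r:v+r+1,u-r:u+r+1]; t,m=cv2.threshold(w,0,255,cv2.THRESH_BINARY_INV+cv2.THRESH_OTSU)
    n,l,s,c=cv2.connectedComponentsWithStats(m); i=1+np.argmax(s[1:,4])
    p=c[i]+[u-r,v-r]; P[k]=on("top",*p,.026); print(k,p,s[i,4],P[k].round(4))
m=cv2.inRange(g,215,255); m[:195]=0;m[275:]=0;m[:,:275]=0;m[:,350:]=0
c=max(cv2.findContours(m,0,1)[0],key=cv2.contourArea); h=cv2.convexHull(c)
(u,v),r=cv2.minEnclosingCircle(h); print("disc",u,v,r); H=on("top",u,v,.046); e=on("top",u+r,v,.046); print("hub",H,"rad",e[0]-H[0],e[1]-H[1])
for k in P: d=P[k]-H; print(k,np.hypot(*d[:2]),np.degrees(np.arctan2(d[1],d[0])))
# circle centre by marks: cross+round and slot+square symmetrical about +x
E
python3 m.py
python3 - <<'E'
import cv2
a=cv2.imread("pics/top0.png")[160:295,235:390]
b=cv2.imread("pics/side0.png")[200:290,210:330]
cv2.imwrite("pics/c.png",cv2.resize(a,None,fx=4.4,fy=4.4,interpolation=2))
cv2.imwrite("pics/d.png",cv2.resize(b,None,fx=6,fy=6,interpolation=2))
E
```

```text
slot [265.54166667 208.02083333] 96 [0.5498 0.0421 0.026 ]
cross [288.72857143 187.02142857] 140 [ 0.6029 -0.018   0.026 ]
round [347.15384615 196.57988166] 169 [ 0.5751 -0.167   0.026 ]
square [362.98333333 223.53888889] 180 [ 0.5047 -0.2046  0.026 ]
disc 311.140869140625 233.76519775390625 29.787153244018555
hub [ 0.47966501 -0.07059341  0.046     ] rad -0.001709441645994736 -0.0742108350209349
slot 0.13269742206494797 58.115804830149294
cross 0.13398216378180974 23.115498449283393
round 0.135599132113513 -45.28519691100366
square 0.13633258200542264 -79.42026910742808
```

View pics/c.png

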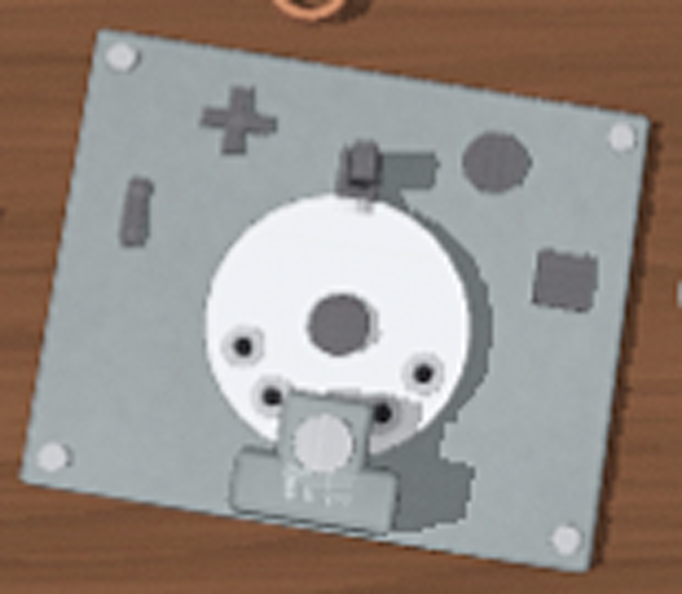

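```bash
cat > w.py <<'E'
from h import *
from scipy.spatial.transform import Rotation as Ro
H=np.array([.480,-.0715]); Y=-10.9
def tgt(deg,behind,z,r=.09):   # tool y along tangent, TCP behind tab centre
    a=np.radians(Y+deg); t=np.array([-np.sin(a),np.cos(a)])
    p=H+r*np.array([np.cos(a),np.sin(a)])-behind*t
    return np.append(p,z), Ro.from_euler("xyz",[180,0,Y+deg+180],degrees=True)
def rel(T,s=None):
    s=s or telemetry.sense(); R=Ro.from_euler("xyz",s["tool_rot"],degrees=True)
    return np.r_[1000*R.inv().apply(T[0]-s["tool_pos"]),(R.inv()*T[1]).as_rotvec(degrees=True)]
E
python3 - <<'E'
from w import *
np.set_printoptions(suppress=True,precision=1)
print(on("top",317.3,196.4,.08), tgt(0,0,.08)[0].round(3))
for b,z in((.047,.22),(.047,.058)): print(tgt(0,b,z)[0].round(3),rel(tgt(0,b,z)))
E
```

```text
[ 0.6 -0.1  0.1] [ 0.6 -0.1  0.1]
[ 0.6 -0.1  0.2] [-565.8 -518.7    2.5   -0.1   -0.   -13.2]
[ 0.6 -0.1  0.1] [-565.9 -518.4  164.5   -0.1   -0.   -13.2]
```

```bash
python3 -m inch '[{"fingers":0,"dx":-0.19,"dy":-0.173,"wz":-4.5},{"fingers":0,"dx":-0.19,"dy":-0.173,"wz":-4.5},{"fingers":0,"dx":-0.19,"dy":-0.173,"wz":-4.5},{"fingers":0,"dx":-0.19,"dy":-0.173,"wz":-4.5},{"fingers":0,"dx":-0.38,"dy":-0.346,"wz":-9},{"fingers":0,"dx":-0.38,"dy":-0.346,"wz":-9},{"fingers":0,"dx":-0.38,"dy":-0.346,"wz":-9},{"fingers":0,"dx":-0.38,"dy":-0.346,"wz":-9},{"fingers":0,"dx":-0.38,"dy":-0.346,"wz":-9},{"fingers":0,"dx":-0.566,"dy":-0.518,"wz":-13.2},{"fingers":0,"dx":-0.566,"dy":-0.518,"wz":-13.2},{"fingers":0,"dx":-0.566,"dy":-0.518,"wz":-13.2},{"fingers":0,"dx":-0.566,"dy":-0.518,"wz":-13.2},{"fingers":0,"dx":-0.566,"dy":-0.518,"wz":-13.2},{"fingers":0,"dx":-0.566,"dy":-0.518,"wz":-13.2},{"fingers":0,"dx":-0.566,"dy":-0.518,"wz":-13.2}]'
python3 - <<'E'
from w import *
np.set_printoptions(suppress=True,precision=4)
t=on("top",317.3,196.4,.08); print(t,tgt(0,0,.08)[0]); print(rel(tgt(0,.047,.058)))
E
```

```text
[ 0.5674 -0.0863  0.08  ] [ 0.5684 -0.0885  0.08  ]
[-565.8815 -518.3935  164.4986   -0.109    -0.0312  -13.2097]schema error: expected keys fingers, dx, dy, dz, wx, wy, wz
```

Each row needs every key.

```bash
python3 -m inch '[{"fingers":0,"dx":-0.19,"dy":-0.173,"dz":0,"wx":0,"wy":0,"wz":-4.5},{"fingers":0,"dx":-0.19,"dy":-0.173,"dz":0,"wx":0,"wy":0,"wz":-4.5},{"fingers":0,"dx":-0.19,"dy":-0.173,"dz":0,"wx":0,"wy":0,"wz":-4.5},{"fingers":0,"dx":-0.19,"dy":-0.173,"dz":0,"wx":0,"wy":0,"wz":-4.5},{"fingers":0,"dx":-0.38,"dy":-0.346,"dz":0,"wx":0,"wy":0,"wz":-9},{"fingers":0,"dx":-0.38,"dy":-0.346,"dz":0,"wx":0,"wy":0,"wz":-9},{"fingers":0,"dx":-0.38,"dy":-0.346,"dz":0,"wx":0,"wy":0,"wz":-9},{"fingers":0,"dx":-0.38,"dy":-0.346,"dz":0,"wx":0,"wy":0,"wz":-9},{"fingers":0,"dx":-0.38,"dy":-0.346,"dz":0,"wx":0,"wy":0,"wz":-9},{"fingers":0,"dx":-0.566,"dy":-0.518,"dz":0,"wx":0,"wy":0,"wz":-13.2},{"fingers":0,"dx":-0.566,"dy":-0.518,"dz":0,"wx":0,"wy":0,"wz":-13.2},{"fingers":0,"dx":-0.566,"dy":-0.518,"dz":0,"wx":0,"wy":0,"wz":-13.2},{"fingers":0,"dx":-0.566,"dy":-0.518,"dz":0,"wx":0,"wy":0,"wz":-13.2},{"fingers":0,"dx":-0.566,"dy":-0.518,"dz":0,"wx":0,"wy":0,"wz":-13.2},{"fingers":0,"dx":-0.566,"dy":-0.518,"dz":0,"wx":0,"wy":0,"wz":-13.2},{"fingers":0,"dx":-0.566,"dy":-0.518,"dz":0,"wx":0,"wy":0,"wz":-13.2}]'
python3 - <<'E'
from w import *
np.set_printoptions(suppress=True,precision=2)
print(rel(tgt(0,.047,.058)))
E
```

```text
time_s: 2.1
tool_pos: [0.5593, -0.1314, 0.2223]
tool_rot: [179.9, -0.1, 169.2]
contact_force: [-0.2, 0.1, -0.5]
finger_gap: 0.0003
grasp_force: 0.0
[ -1.11  -3.34 164.25   0.05  -0.11   0.1 ]
```

```bash
python3 -m inch '[{"fingers":0,"dx":0,"dy":-0.004,"dz":0.05,"wx":0,"wy":0,"wz":0},{"fingers":0,"dx":0,"dy":-0.004,"dz":0.1,"wx":0,"wy":0,"wz":0},{"fingers":0,"dx":0,"dy":-0.004,"dz":0.13,"wx":0,"wy":0,"wz":0},{"fingers":0,"dx":0,"dy":-0.004,"dz":0.15,"wx":0,"wy":0,"wz":0},{"fingers":0,"dx":0,"dy":-0.004,"dz":0.164,"wx":0,"wy":0,"wz":0},{"fingers":0,"dx":0,"dy":-0.004,"dz":0.164,"wx":0,"wy":0,"wz":0},{"fingers":0,"dx":0,"dy":-0.004,"dz":0.164,"wx":0,"wy":0,"wz":0}]'
python3 - <<'E'
from w import *
np.set_printoptions(suppress=True,precision=2)
for d,b in((0,.047),(0,.024),(5,.022),(10,.022),(15,.022),(20,.022),(23,.022)): print(d,rel(tgt(d,b,.058)))
b=eyes.camera("side")[180:300,200:340,::-1]
cv2.imwrite("pics/s1.png",cv2.resize(b,None,fx=5,fy=5,interpolation=2))
E
```

```text
time_s: 2.98
tool_pos: [0.5602, -0.1373, 0.0595]
tool_rot: [-180.0, 0.1, 169.1]
contact_force: [-0.3, -0.0, -0.3]
finger_gap: 0.0004
grasp_force: 0.0
0 [ 1.16  2.48  1.45 -0.02  0.09  0.02]
0 [ 1.15 25.48  1.45 -0.02  0.09  0.02]
5 [-0.43 35.4   1.44 -0.03  0.09 -4.98]
10 [-1.31 43.44  1.44 -0.03  0.09 -9.98]
15 [ -1.49  51.52   1.44  -0.03   0.09 -14.98]
20 [ -0.96  59.58   1.44  -0.04   0.09 -19.98]
23 [ -0.31  64.39   1.43  -0.04   0.09 -22.98]
```

View pics/s1.png

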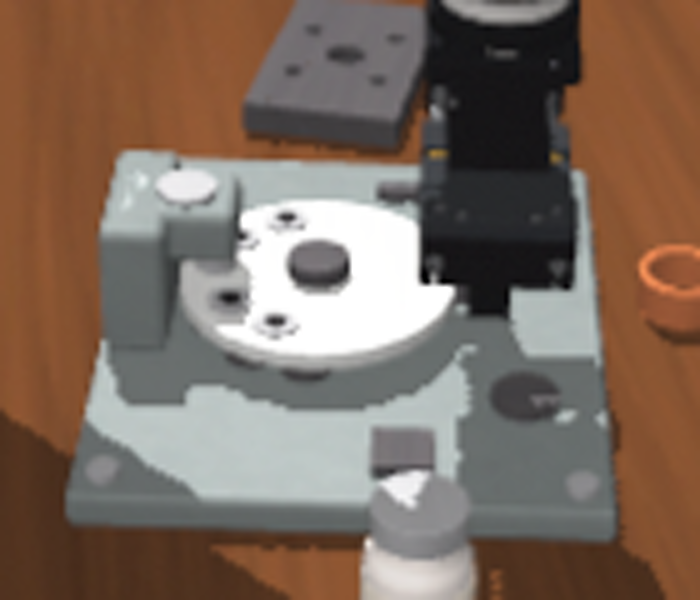

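The side crop shows the shut fingers beside the rim at (490,300), clear of the jar, the ring and the punch head. Next is a slow push.

```bash
python3 -m inch '[{"fingers":0,"dx":0.001,"dy":0.006,"dz":0.001,"wx":0,"wy":0,"wz":0},{"fingers":0,"dx":0.001,"dy":0.012,"dz":0.001,"wx":0,"wy":0,"wz":0},{"fingers":0,"dx":0.001,"dy":0.015,"dz":0.001,"wx":0,"wy":0,"wz":0},{"fingers":0,"dx":0.001,"dy":0.018,"dz":0.001,"wx":0,"wy":0,"wz":0},{"fingers":0,"dx":0.001,"dy":0.021,"dz":0.001,"wx":0,"wy":0,"wz":0},{"fingers":0,"dx":0.001,"dy":0.024,"dz":0.001,"wx":0,"wy":0,"wz":0},{"fingers":0,"dx":0.001,"dy":0.027,"dz":0.001,"wx":0,"wy":0,"wz":0},{"fingers":0,"dx":0.0,"dy":0.030,"dz":0.001,"wx":0,"wy":0,"wz":-2},{"fingers":0,"dx":0,"dy":0.033,"dz":0.001,"wx":0,"wy":0,"wz":-3.5},{"fingers":0,"dx":0,"dy":0.0355,"dz":0.001,"wx":0,"wy":0,"wz":-5}]'
python3 - <<'E'
from w import *
np.set_printoptions(suppress=True,precision=2)
for d,b in((5,.022),(10,.022),(15,.022),(18,.022),(20,.022),(23,.022)): print(d,rel(tgt(d,b,.058)))
b=eyes.camera("top")[160:280,240:380,::-1]
cv2.imwrite("pics/t1.png",cv2.resize(b,None,fx=5,fy=5,interpolation=2))
E
```

```text
time_s: 4.28
tool_pos: [0.5666, -0.1027, 0.0576]
tool_rot: [-180.0, 0.0, 174.2]
contact_force: [0.8, -1.6, -0.5]
finger_gap: 0.0004
grasp_force: 0.5
5 [-0.69  0.12 -0.4  -0.03  0.04  0.1 ]
10 [-2.28  8.05 -0.4  -0.03  0.03 -4.9 ]
15 [-3.17 16.08 -0.4  -0.03  0.03 -9.9 ]
18 [ -3.37  20.93  -0.41  -0.03   0.03 -12.9 ]
20 [ -3.36  24.16  -0.41  -0.03   0.03 -14.9 ]
23 [ -3.14  29.01  -0.41  -0.03   0.03 -17.9 ]
```

View pics/t1.png

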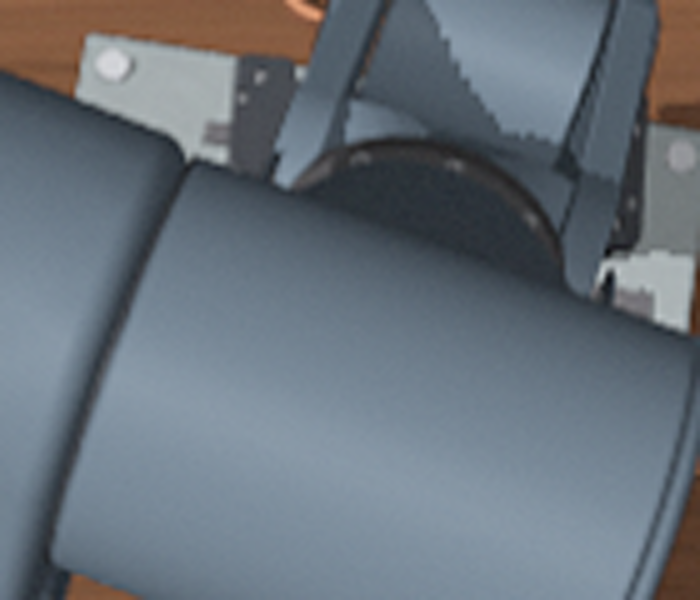

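The arm hides the turret in this top view. The reading is about 1.8 N against the push, so I have light contact as planned and will carry on past halfway.

```bash
python3 -m inch '[{"fingers":0,"dx":-0.001,"dy":0.0025,"dz":0,"wx":0,"wy":0,"wz":-1.5},{"fingers":0,"dx":-0.0015,"dy":0.005,"dz":0,"wx":0,"wy":0,"wz":-3},{"fingers":0,"dx":-0.002,"dy":0.008,"dz":0,"wx":0,"wy":0,"wz":-5},{"fingers":0,"dx":-0.0025,"dy":0.0105,"dz":0,"wx":0,"wy":0,"wz":-6.5},{"fingers":0,"dx":-0.003,"dy":0.013,"dz":0,"wx":0,"wy":0,"wz":-8},{"fingers":0,"dx":-0.003,"dy":0.016,"dz":0,"wx":0,"wy":0,"wz":-10},{"fingers":0,"dx":-0.003,"dy":0.0185,"dz":0,"wx":0,"wy":0,"wz":-11.5},{"fingers":0,"dx":-0.003,"dy":0.021,"dz":0,"wx":0,"wy":0,"wz":-13},{"fingers":0,"dx":-0.003,"dy":0.0225,"dz":0,"wx":0,"wy":0,"wz":-14},{"fingers":0,"dx":-0.003,"dy":0.024,"dz":0,"wx":0,"wy":0,"wz":-15},{"fingers":0,"dx":-0.003,"dy":0.024,"dz":0,"wx":0,"wy":0,"wz":-15},{"fingers":0,"dx":-0.003,"dy":0.024,"dz":0,"wx":0,"wy":0,"wz":-15}]'
python3 - <<'E'
from w import *
np.set_printoptions(suppress=True,precision=2)
for d in(20,25,30,34.4,38,42,46,50,53,55): print(d,rel(tgt(d,.022,.058)))
b=eyes.camera("side")[180:300,200:340,::-1]
cv2.imwrite("pics/s2.png",cv2.resize(b,None,fx=5,fy=5,interpolation=2))
E
```

```text
time_s: 5.82
tool_pos: [0.5719, -0.0789, 0.0576]
tool_rot: [180.0, 0.0, -170.9]
contact_force: [-0.0, -0.0, -0.3]
finger_gap: 0.0004
grasp_force: 0.0
20 [-0.47 -0.18 -0.45  0.01  0.02 -0.02]
25 [-2.04  7.75 -0.45  0.01  0.02 -5.02]
30 [ -2.92  15.79  -0.45   0.01   0.02 -10.02]
34.4 [ -3.1   22.9   -0.44   0.01   0.02 -14.42]
38 [ -2.85  28.71  -0.44   0.01   0.02 -18.02]
42 [ -2.15  35.14  -0.44   0.01   0.02 -22.02]
46 [ -0.99  41.5   -0.44   0.01   0.02 -26.02]
50 [  0.6   47.77  -0.44   0.     0.02 -30.02]
53 [  2.09  52.39  -0.44   0.     0.02 -33.02]
55 [  3.21  55.42  -0.44   0.     0.02 -35.02]
```

View pics/s2.png

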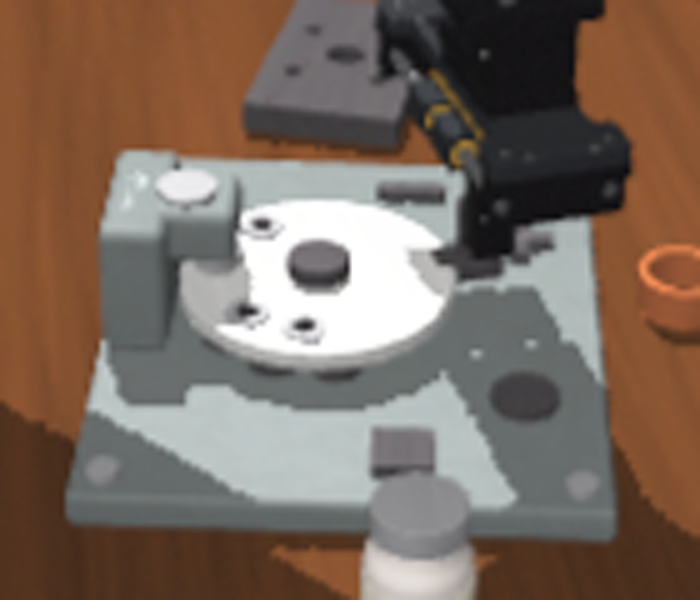

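The disc holes have turned (hole now at (262,225)) and the force is zero, so the tab has run ahead to the 0.6 click. Now the second push, to just past 0.9 rad.

```bash
python3 -m inch '[{"fingers":0,"dx":-0.001,"dy":0.004,"dz":0,"wx":0,"wy":0,"wz":-2.5},{"fingers":0,"dx":-0.002,"dy":0.008,"dz":0,"wx":0,"wy":0,"wz":-5},{"fingers":0,"dx":-0.0025,"dy":0.012,"dz":0,"wx":0,"wy":0,"wz":-7.5},{"fingers":0,"dx":-0.003,"dy":0.015,"dz":0,"wx":0,"wy":0,"wz":-9.5},{"fingers":0,"dx":-0.003,"dy":0.0175,"dz":0,"wx":0,"wy":0,"wz":-11},{"fingers":0,"dx":-0.003,"dy":0.020,"dz":0,"wx":0,"wy":0,"wz":-12.6},{"fingers":0,"dx":-0.003,"dy":0.0225,"dz":0,"wx":0,"wy":0,"wz":-14.2},{"fingers":0,"dx":-0.003,"dy":0.025,"dz":0,"wx":0,"wy":0,"wz":-15.7},{"fingers":0,"dx":-0.003,"dy":0.0275,"dz":0,"wx":0,"wy":0,"wz":-17.2},{"fingers":0,"dx":-0.003,"dy":0.030,"dz":0,"wx":0,"wy":0,"wz":-18.8},{"fingers":0,"dx":-0.0025,"dy":0.0325,"dz":0,"wx":0,"wy":0,"wz":-20.4},{"fingers":0,"dx":-0.002,"dy":0.035,"dz":0,"wx":0,"wy":0,"wz":-22}]'
python3 - <<'E'
from w import *
np.set_printoptions(suppress=True,precision=2)
for d in(42,46,50,52,54.5): print(d,rel(tgt(d,.022,.058)))
E
```

```text
time_s: 7.38
tool_pos: [0.5686, -0.0444, 0.0576]
tool_rot: [-179.9, 0.0, -148.8]
contact_force: [0.6, -1.1, -1.2]
finger_gap: 0.0005
grasp_force: 0.8
42 [-0.11  0.52 -0.37 -0.06  0.04  0.09]
46 [-1.44  6.85 -0.38 -0.06  0.04 -3.91]
50 [-2.32 13.26 -0.39 -0.06  0.03 -7.91]
52 [-2.59 16.48 -0.39 -0.06  0.03 -9.91]
54.5 [ -2.77  20.52  -0.39  -0.06   0.03 -12.41]
```

```bash
python3 -m inch '[{"fingers":0,"dx":-0.0005,"dy":0.0025,"dz":0,"wx":0,"wy":0,"wz":-1.2},{"fingers":0,"dx":-0.001,"dy":0.005,"dz":0,"wx":0,"wy":0,"wz":-2.7},{"fingers":0,"dx":-0.0015,"dy":0.0075,"dz":0,"wx":0,"wy":0,"wz":-4.3},{"fingers":0,"dx":-0.002,"dy":0.010,"dz":0,"wx":0,"wy":0,"wz":-5.9},{"fingers":0,"dx":-0.0025,"dy":0.0125,"dz":0,"wx":0,"wy":0,"wz":-7.5},{"fingers":0,"dx":-0.0025,"dy":0.015,"dz":0,"wx":0,"wy":0,"wz":-9},{"fingers":0,"dx":-0.003,"dy":0.0175,"dz":0,"wx":0,"wy":0,"wz":-10.5},{"fingers":0,"dx":-0.003,"dy":0.019,"dz":0,"wx":0,"wy":0,"wz":-11.5},{"fingers":0,"dx":-0.003,"dy":0.0205,"dz":0,"wx":0,"wy":0,"wz":-12.4},{"fingers":0,"dx":-0.003,"dy":0.0205,"dz":0,"wx":0,"wy":0,"wz":-12.4},{"fingers":0,"dx":-0.003,"dy":0.0205,"dz":0,"wx":0,"wy":0,"wz":-12.4},{"fingers":0,"dx":-0.003,"dy":0.0205,"dz":0,"wx":0,"wy":0,"wz":-12.4}]'
python3 - <<'E'
from w import *
np.set_printoptions(suppress=True,precision=2)
print(rel(tgt(54.5,.022,.058)))
b=eyes.camera("side")[180:300,200:340,::-1]
cv2.imwrite("pics/s3.png",cv2.resize(b,None,fx=5,fy=5,interpolation=2))
E
```

```text
time_s: 8.88
tool_pos: [0.5599, -0.025, 0.0575]
tool_rot: [180.0, -0.0, -136.5]
contact_force: [0.4, -1.0, 0.4]
finger_gap: 0.0007
grasp_force: 0.0
[-0.07 -0.56 -0.53  0.03 -0.01 -0.11]
```

View pics/s3.png

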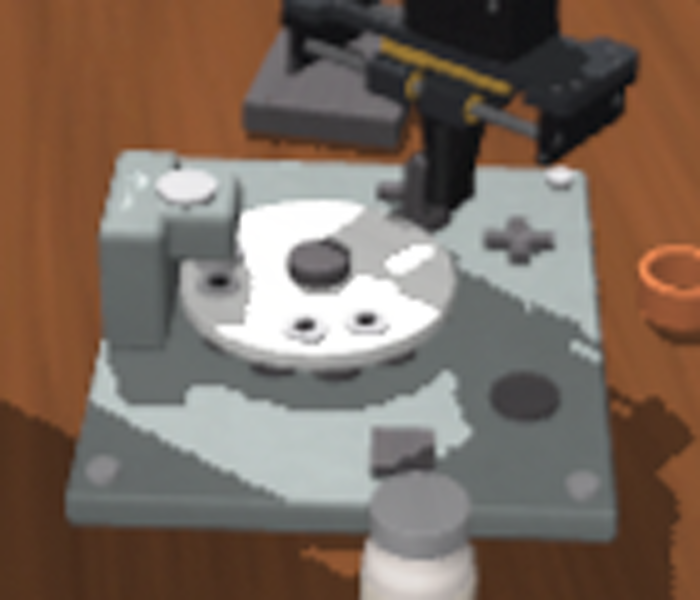

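The tab at (415,190) still touches the fingers with about 1 N opposing, so it is not yet past halfway. I'll push a few more degrees.

```bash
python3 -m inch '[{"fingers":0,"dx":-0.0005,"dy":0.002,"dz":0,"wx":0,"wy":0,"wz":-1.2},{"fingers":0,"dx":-0.001,"dy":0.004,"dz":0,"wx":0,"wy":0,"wz":-2.4},{"fingers":0,"dx":-0.0015,"dy":0.006,"dz":0,"wx":0,"wy":0,"wz":-3.6},{"fingers":0,"dx":-0.0015,"dy":0.008,"dz":0,"wx":0,"wy":0,"wz":-4.8},{"fingers":0,"dx":-0.0015,"dy":0.008,"dz":0,"wx":0,"wy":0,"wz":-4.8},{"fingers":0,"dx":-0.0015,"dy":0.008,"dz":0,"wx":0,"wy":0,"wz":-4.8},{"fingers":0,"dx":-0.0015,"dy":0.008,"dz":0,"wx":0,"wy":0,"wz":-4.8}]'
python3 - <<'E'
from w import *
b=eyes.camera("side")[180:300,200:340,::-1]
cv2.imwrite("pics/s4.png",cv2.resize(b,None,fx=5,fy=5,interpolation=2))
E
```

```text
time_s: 9.8
tool_pos: [0.5558, -0.0183, 0.0576]
tool_rot: [-180.0, 0.0, -131.7]
contact_force: [-0.1, -0.8, 0.2]
finger_gap: 0.0005
grasp_force: 0.0
```

View pics/s4.png

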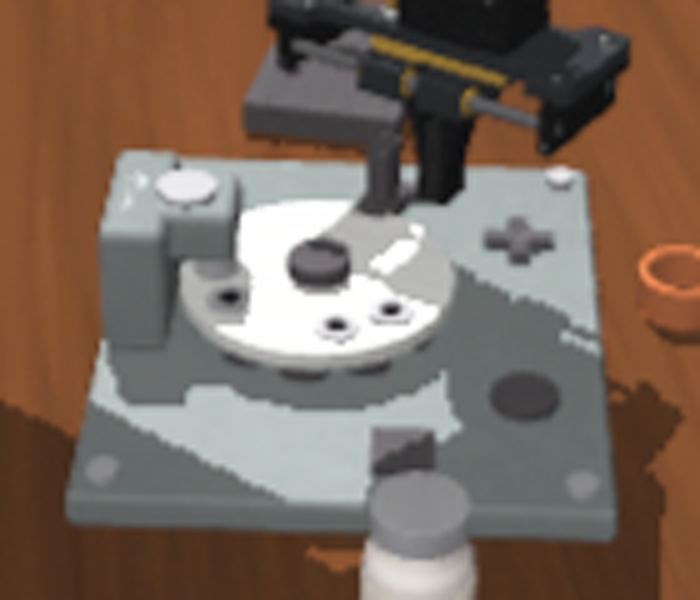

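The tab has run ahead to (383,175), leaving a clear gap to the fingers. I'll back off and lift.

```bash
python3 -m inch '[{"fingers":0,"dx":0,"dy":-0.008,"dz":0,"wx":0,"wy":0,"wz":0},{"fingers":0,"dx":0,"dy":-0.015,"dz":0,"wx":0,"wy":0,"wz":0},{"fingers":0,"dx":0,"dy":-0.015,"dz":-0.04,"wx":0,"wy":0,"wz":0},{"fingers":0,"dx":0,"dy":-0.015,"dz":-0.09,"wx":0,"wy":0,"wz":0},{"fingers":0,"dx":0,"dy":-0.015,"dz":-0.14,"wx":0,"wy":0,"wz":0},{"fingers":0,"dx":0,"dy":-0.015,"dz":-0.17,"wx":0,"wy":0,"wz":0},{"fingers":0,"dx":0,"dy":-0.015,"dz":-0.17,"wx":0,"wy":0,"wz":0}]'
python3 - <<'E'
from w import *
print(rel((np.array([.26,.5,.225]),Ro.from_euler("xyz",[180,0,-180],degrees=True))).round(1))
E
```

```text
time_s: 10.72
tool_pos: [0.5691, -0.029, 0.2304]
tool_rot: [-179.6, 0.2, -131.7]
contact_force: [0.1, 0.2, -0.1]
finger_gap: 0.0006
grasp_force: 0.0
[-1.891e+02  5.828e+02  2.400e+00 -3.000e-01  3.000e-01  4.830e+01]
```

```bash
python3 -m inch '[{"fingers":0,"dx":-0.06,"dy":0.19,"dz":0,"wx":0,"wy":0,"wz":16},{"fingers":0,"dx":-0.06,"dy":0.19,"dz":0,"wx":0,"wy":0,"wz":16},{"fingers":0,"dx":-0.06,"dy":0.19,"dz":0,"wx":0,"wy":0,"wz":16},{"fingers":0,"dx":-0.12,"dy":0.38,"dz":0,"wx":0,"wy":0,"wz":32},{"fingers":0,"dx":-0.12,"dy":0.38,"dz":0,"wx":0,"wy":0,"wz":32},{"fingers":0,"dx":-0.12,"dy":0.38,"dz":0,"wx":0,"wy":0,"wz":32},{"fingers":0,"dx":-0.19,"dy":0.58,"dz":0,"wx":0,"wy":0,"wz":48},{"fingers":0,"dx":-0.19,"dy":0.58,"dz":0,"wx":0,"wy":0,"wz":48},{"fingers":0,"dx":-0.19,"dy":0.58,"dz":0,"wx":0,"wy":0,"wz":48},{"fingers":0,"dx":-0.19,"dy":0.58,"dz":0,"wx":0,"wy":0,"wz":48},{"fingers":0,"dx":-0.19,"dy":0.58,"dz":0,"wx":0,"wy":0,"wz":48},{"fingers":0,"dx":-0.19,"dy":0.58,"dz":0,"wx":0,"wy":0,"wz":48}]'
python3 - <<'E'
from w import *
b=eyes.camera("top")[150:290,220:400,::-1]
cv2.imwrite("pics/t5.png",cv2.resize(b,None,fx=4,fy=4,interpolation=2))
print(proj("top",tgt(68.75,0,.08)[0])-[220,150])
E
```

```text
time_s: 12.22
tool_pos: [0.2598, 0.4985, 0.2259]
tool_rot: [-179.8, -0.1, -179.7]
contact_force: [0.1, -0.9, 0.1]
finger_gap: 0.0003
grasp_force: 0.0
[60.35571717 63.19177198]
```

View pics/t5.png

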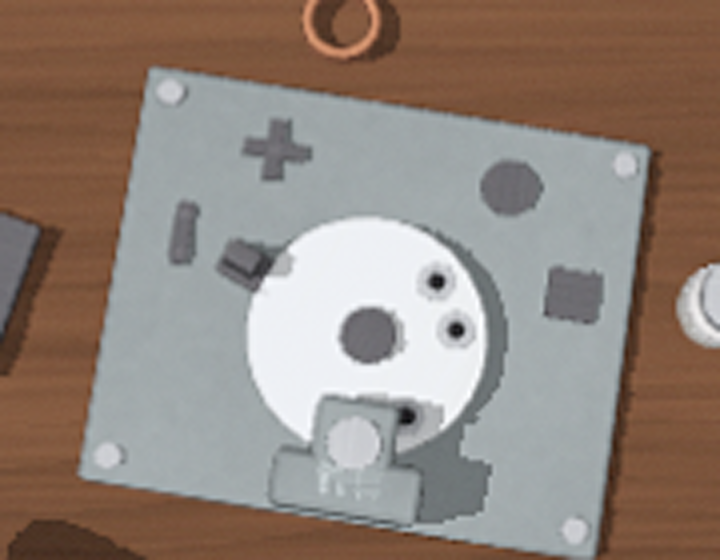

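The top crop shows the tab at about (243,257), against (241,253) expected for the 1.2 click. It points at the slot mark (184,232), and the hand is well clear.

```bash
python3 -c "
from cell import manip; print(manip.hand_in())"
```

```text
the job is handed in; nothing more can be done
None
```

I pushed the tab round two clicks to +1.2 rad, where the last top picture shows it pointing at the slot mark; the hand is clear, no loose thing was seen to move, and the job was handed in at about 12 s (no verdict was returned).

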